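# Close up the stores before grinding

### The job

Grinding is about to start, so close up the two stores on the bench: push the yellow-fronted drawer of the blue cabinet fully home, and push the raised lid of the green box down flat until it is shut, in either order. Do it by pushing from outside with the fingertips: do not reach into the drawer or under the lid or grip them, do not open either any wider, and slam neither. Leave the loose things on the bench where they are.

Things in the scene. Friction and masses are not known exactly. Their poses are not given: they have to be found in the camera images.
- cabinet: Blue steel bench cabinet, 180 deep x 200 wide x 142 high, fixed; it and the green box stand side by side, either one on the left. Origin on the bench, midway across the width, 40 mm behind the cabinet's front face. x points into the cabinet, y along its width, z up. The upper, yellow-fronted drawer works; the grey lower front is a fixed dummy.
- drawer (a joint): How far the yellow-fronted drawer is out, in m, along the cabinet's -x: 0 is shut (front flush with the cabinet's face, against a stop); starts 0.055 to 0.10, runner ends at 0.13. Friction about 2 N, damping about 6 N per m/s; it stays where it is left. Behind its front is an open grey tray of hardware, 140 x 180 x 46, that the fingers must stay out of.
- drawer_front (a point): Point on the flat outer face of the yellow drawer front, midway across, 112 mm above the bench; moves with the drawer, axes as the cabinet's (the face looks to -x). The front is 186 wide, 72 to 134 mm above the bench. Below the point a pull ledge, 120 long, sticks out 13 mm, at 81 to 89 mm above the bench; above it the face is flat.
- box: Green steel box of orange grinding discs, 150 deep (x) x 200 wide (y) x 80 high, fixed to the bench. Origin at the centre of its underside; x points to the hinge side (away from the robot at zero yaw), y along its width, z up. Hinge along its +x top edge.
- lid (a joint): Opening angle of the green lid, in rad: 0 is shut (flat on the box's rim, against a stop); starts 0.8 to 1.2, raised over the box with its top face looking up and away from the robot; the free edge rises as the angle grows. Stiff hinge (about 0.5 N m of friction): the lid stays where it is left and must be pushed all the way down.
- lid_hinge (a point): Point on the lid's hinge axis, midway across, 80 mm above the bench, at the box's far top edge. It turns with the lid: its x points from the free edge to the hinge, y along the hinge, z out of the lid's top face. The lid's top face is 8 mm above the axis along that z.
- lid_edge (a point): Middle of the lid's free edge, on its top face, 150 mm from the hinge axis; axes as lid_hinge. The lid is a flat plate 8 mm thick, 204 mm wide, with a thin yellow stripe near the hinge; on its underside is a black lining, 3 mm thick, that the fingers must not touch.
- spray_can: Red spray can, 52 mm across, 170 mm tall, standing behind the work; origin: centre of its underside. Bystander: leave it alone.
- jar: Amber jar with a steel cap, 56 mm across, 80 mm tall, standing in front of the work; origin: centre of its underside. Bystander: leave it alone.
- mug: White mug, 80 mm across, 90 mm tall, standing to the left; origin: centre of its underside. Bystander: leave it alone.
- wrench: Steel wrench lying flat near the robot; origin: centre of its underside. Bystander: leave it alone.
- hammer: Hammer lying to the right; origin: centre of its underside. Bystander: leave it alone.
- collar: Steel collar, 60 mm across, 25 mm tall, lying flat near the robot; origin: centre of its underside. Bystander: leave it alone.
- screwdriver: Screwdriver lying to the left, behind the mug; origin: centre of its underside. Bystander: leave it alone.

How it is judged:
By the outcome, as a careful person would: the job done as asked, in the order asked, and still so for the second after the job is handed in, with the robot touching nothing.
It also fails if it takes over 51 s, if anything falls off the work surface, if the arm or the gripper's body presses on something with over 40 N, if the wrist force passes 120 N, or if a joint passes its speed limit or range.

### The arm

A 6-joint arm with a two-finger parallel gripper is mounted at the origin on the work surface. World frame = base frame: x ahead of the robot, y to its left, z up, the work surface at z = 0. Lengths are in m, angles in rad, forces in N, time in s.
With the tool pointing down it reaches from about 0.25 to 0.725 m from the base axis. Payload 4 kg.
Tool frame: the origin (TCP) lies at the very end of the fingers, on their centre line; the grasp point (between the pads) lies 19 mm behind it; z points along the fingers, y is the line along which they close (so a half turn about z gives the same grasp; the last joint's range is limited). The gripper opens to 85 mm and grips with 20 to 120 N. Pads are 22 mm wide; open, the fingers measure 114 mm over their backs; the gripper's body (76 mm by 85 mm) begins 54 mm behind the grasp point. The pads swing forward as they close: fully open they stand 13 mm farther back than shut.
Start: joints at [1.167, 0.241, 0.005, 1.335, 0, 1.571], TCP at [0.196, 0.46, 0.231] pointing down, gripper open.
Joint ranges: [-2.72, 2.72], [-1.05, 1.87], [-1.09, 1.28], [-1.99, 2.15], [-1.42, 1.44], [-3.14, 3.14]. Speed limits (rad/s): [2.79, 2.79, 3.14, 3.14, 3.14, 3.14].

### API

Orientations are given as a unit quaternion [x, y, z, w].
In Python, from workcell import * gives the robot as it stands. The module is installed in compiled form; this text tells all that it offers.
- The arm moves only by the tool send_rows, never from a script. Its argument "steps" is text: rows parted by semicolons, each of 7 numbers parted by spaces: the opening, from -1 (shut) to 1 (fully open), then the shift along the world's x, y, z in m, then the turn, a rotation vector about the world's x, y, z in rad. A call has exactly 5 rows; each row shifts and turns the commanded pose from where the row before left it; what a row does not reach is not made up. A row lasts 1/12 s, in which the tool goes at most 41.7 mm and 7.16 degrees, less where a joint would pass 70% of its speed; a pose out of reach is approached as far as the arm can. A call is refused whole if a number of a shift passes 0.0417 or a number of a turn 0.125, either way. A call with a gripper value outside its range is refused whole. The fingers move at their own pace and stop on an object; the grip force is fixed at half the most. Time passes only in rows, so rows that do not move let the fingers close, or fill a call up. It gives the time, the measured TCP pose, the force, the opening and the grip force at its end, in the units of the state.
- get_obs(): the state, without advancing time (a new reading comes with each control period).
- camera(name): name is "scene" or "top" or "wrist"; returns a dict with "frame" (420x560x3 uint8, red, green, blue), "range_z" (420x560 float32, m along the optical axis (not along the pixel's ray), 0 where there is no reading), "camera_matrix" (3x3 intrinsics, pixels), "k1" (the pictures are not rectified: a ray, as slopes to the right and down, at radius r is drawn at 1 + k1 r^2 times it, then the intrinsics apply), "extrinsics" (4x4, takes a point from world to camera coordinates); the wrist camera has in their place "T_tool_cam" (4x4, takes a point from camera to tool coordinates, whose origin is the TCP and whose axes are the flange's). Camera axes: x right, y down, z forward; pixel columns grow to the right and rows downward; lengths in m; the calibration is good to about 2 mm. A picture is of the moment at which its call begins: read the wrist's pose just before it.
- job_done(): hands the job in; it is judged then, once.
The state is a dict: "clock": time; "joint_pos": joint angles; "joint_vel": joint speeds; "tau": joint torques, N m; "eef_pos": TCP position; "tool_rot": TCP orientation; "ft_force": force on the tool from outside, world axes, zero at the start; "ft_torque": the same for the moment, N m; "grip_width": finger opening in m; "grasp_force": force on a finger pad.
Only numpy, scipy, OpenCV 4.12 (cv2) and the standard library are available. Lean on these libraries where they do the work, as an engineer would, in place of code of your own. Each camera call takes 0.05 s, during which the arm holds its last target. There are 200 camera calls.

## Working session

There is one attempt and no reset: what is moved stays moved. The work goes in short steps, Python scripts to look and compute and a tool call to move; the robot and the scene stay as the last step left them, time stands still between calls to the robot, and variables do not carry over. Pictures are saved under pics/ and viewed, at most 10 in all, crops included, and the job is handed in when it is done.

Besides the shell and the picture viewer there is one more tool, called by a JSON object that holds its "name" and its "arguments", one argument or row to a line. send_rows: Moves the arm, as the interface text tells. Its arguments: {"type":"object","properties":{"steps":{"type":"string"}},"required":["steps"]}

```bash
mkdir -p pics
cat > h.py <<'E'
from workcell import *
import numpy as np, cv2
def grab(n):
    c=camera(n); return c
def cloud(c):
    K=np.array(c["camera_matrix"]); d=c["range_z"]; h,w=d.shape
    u,v=np.meshgrid(np.arange(w),np.arange(h))
    p=cv2.undistortPoints(np.stack([u,v],-1).reshape(-1,1,2).astype(float),K,np.array([c["k1"],0,0,0,0.])).reshape(h,w,2)
    P=np.dstack([p*d[...,None],d])
    T=np.linalg.inv(np.array(c["extrinsics"]))
    return P@T[:3,:3].T+T[:3,3]
E
python3 - <<'E'
from h import *
o=get_obs(); print({k:np.round(v,3) for k,v in o.items()})
for n in("scene","top"):
    c=grab(n); cv2.imwrite(f"pics/{n}0.png",c["frame"][...,::-1]); np.save(n+".npy",c["frame"]); W=cloud(c); np.save(n+"_W.npy",W); np.save(n+"_d.npy",c["range_z"])
    print(n,np.round(np.linalg.inv(c["extrinsics"])[:3,3],2),c["k1"],(c["range_z"]>0).mean())
E
```

```text
{'clock': np.float64(0.0), 'joint_pos': array([1.167, 0.241, 0.004, 1.335, 0.   , 1.571]), 'joint_vel': array([-0.001,  0.   , -0.   , -0.   ,  0.001,  0.002]), 'tau': array([-1.0000e-03, -3.7232e+01,  2.5241e+01,  1.7000e-02, -0.0000e+00,
       -0.0000e+00]), 'eef_pos': array([0.196, 0.459, 0.23 ]), 'tool_rot': array([ 0.201,  0.98 , -0.001, -0.   ]), 'ft_force': array([-0.136,  0.627,  0.251]), 'ft_torque': array([ 0.024,  0.011, -0.023]), 'grasp_force': np.float64(0.0), 'grip_width': np.float64(0.086)}
scene [0.96 0.75 1.29] -0.22115004963591534 0.996156462585034
top [ 0.38 -0.03  1.13] 0.018360327849468047 0.9961139455782313
```

View pics/scene0.png

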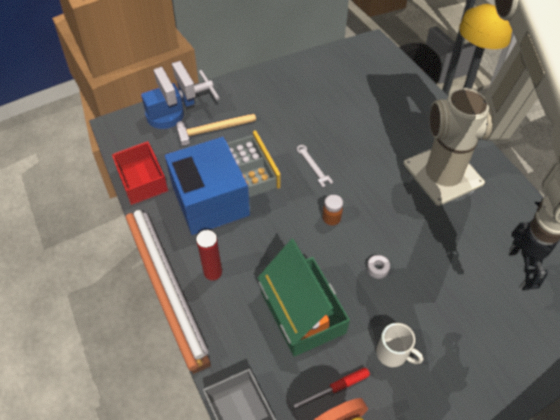

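View pics/top0.png

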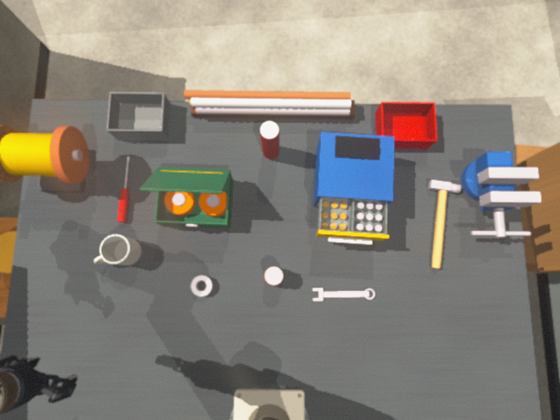

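The scene and top views agree. In the top view (x up, y left), the drawer front is at about (352,235) and the cabinet at (355,165). The green box is at (195,200), with its lid raised at (187,180) and tilted over the far side. The jar is at (274,276), between the two and nearer the robot, and the wrench is at (343,295).

Run:
```python
from h import *
def pts(n,lo,hi,box):
    f=np.load(n+".npy"); W=np.load(n+"_W.npy"); hsv=cv2.cvtColor(f,cv2.COLOR_RGB2HSV)
    m=cv2.inRange(hsv,lo,hi)>0; mm=np.zeros_like(m); x0,y0,x1,y1=box; mm[y0:y1,x0:x1]=1
    return W[m&mm]
def q(P): return np.round(np.percentile(P,[1,10,50,90,99],axis=0).T,3).tolist()
def line(P):
    vx,vy,x,y=cv2.fitLine(P[:,:2].astype(np.float32),cv2.DIST_HUBER,0,.01,.01).ravel(); return np.round([x,y,np.degrees(np.arctan2(vy,vx))],4)
for n,b in(("top",(300,210,410,250)),("scene",(245,125,290,195))):
    P=pts(n,(20,120,90),(35,255,255),b); print(n,"yel",len(P),q(P)); P=P[P[:,2]>.12]; print(line(P),cv2.minAreaRect(P[:,:2].astype(np.float32)))
for n,b in(("top",(300,120,410,210)),("scene",(150,130,255,235))):
    P=pts(n,(100,100,40),(120,255,255),b); T=P[P[:,2]>.13]; print(n,"blue top",len(T),q(T),cv2.minAreaRect(T[:,:2].astype(np.float32)))
for n,b in(("top",(130,150,245,235)),("scene",(250,235,355,360))):
    P=pts(n,(55,80,20),(90,255,255),b); L=P[P[:,2]>.095]
    print(n,"green",len(P),q(P)); 
    # ransac plane lid
    rng=np.random.default_rng(0);best=None
    for _ in range(300):
        a,b_,c=L[rng.choice(len(L),3,False)]; nn=np.cross(b_-a,c-a); l=np.linalg.norm(nn)
        if l<1e-5: continue
        nn/=l; i=abs((L-a)@nn)<.004
        if best is None or i.sum()>best.sum(): best=i
    I=L[best]; c=I.mean(0); nn=np.linalg.svd(I-c)[2][2]; nn*=np.sign(nn[2]); print("lid",best.sum(),len(L),c,nn,"angle",np.arccos(nn[2]),"yaw",np.arctan2(nn[1],nn[0]),q(I))
    hd=np.array([nn[0],nn[1]])/np.hypot(*nn[:2]); al=np.array([-hd[1],hd[0]])
    print("along x,y ext",q(np.c_[I[:,:2]@hd,I[:,:2]@al]),"hd",hd)
    R=P[(P[:,2]<.09)&(P[:,2]>.07)]; print("rim",q(np.c_[R[:,:2]@hd,R[:,:2]@al]))
    S=pts(n,(20,90,60),(40,255,255),b) ; print("stripe",len(S),q(S) if len(S) else 0, line(S) if len(S)>5 else 0)
# all tall things near the work
W=np.load("top_W.npy")
for nm,b in(("jar",(262,262,288,290)),("can",(258,118,282,162)),("wrench",(310,286,378,304)),("mug",(92,232,142,268)),("collar",(188,273,216,300))):
    x0,y0,x1,y1=b; p=W[y0:y1,x0:x1].reshape(-1,3); p=p[p[:,2]>.008]; print(nm,q(p))
```

```text
top yel 494 [[0.505, 0.507, 0.515, 0.548, 0.576], [-0.309, -0.292, -0.202, -0.144, -0.126], [0.077, 0.087, 0.131, 0.136, 0.139]]
[ 0.5139 -0.2225 86.6812] ((0.48554879426956177, -0.1511623114347458), (0.0891176164150238, 0.3130128085613251), 23.520437240600586)
scene yel 281 [[0.454, 0.511, 0.517, 0.523, 0.525], [-0.398, -0.287, -0.198, -0.126, -0.123], [-0.002, 0.109, 0.13, 0.135, 0.138]]
[ 0.5164 -0.2215 87.3227] ((0.5151476860046387, -0.21774357557296753), (0.18937455117702484, 0.011205887421965599), 86.70558166503906)
top blue top 3917 [[0.608, 0.623, 0.679, 0.764, 0.788], [-0.327, -0.311, -0.226, -0.145, -0.129], [0.137, 0.14, 0.142, 0.145, 0.147]] ((0.5757615566253662, -0.1965521275997162), (0.22977817058563232, 0.4627409279346466), 74.92498779296875)
scene blue top 2984 [[0.611, 0.627, 0.687, 0.776, 0.792], [-0.326, -0.308, -0.21, -0.135, -0.123], [0.132, 0.137, 0.141, 0.144, 0.148]] ((0.7727770209312439, 0.21455204486846924), (1.113966464996338, 0.19586281478405), 80.67977905273438)
top green 1773 [[0.547, 0.569, 0.636, 0.678, 0.702], [0.118, 0.13, 0.198, 0.269, 0.309], [0.00
[... 1221 characters left out ...]
7, 0.69, 0.826], [0.135, 0.152, 0.229, 0.3, 0.536], [0.019, 0.1, 0.108, 0.113, 0.734]] [ 0.6869  0.2241 88.6832]
jar [[0.381, 0.386, 0.405, 0.424, 0.433], [-0.036, -0.03, -0.011, 0.008, 0.014], [0.046, 0.052, 0.08, 0.082, 1.125]]
can [[0.76, 0.761, 0.77, 0.796, 0.807], [-0.021, -0.016, 0.003, 0.022, 0.029], [0.011, 0.041, 0.151, 0.171, 0.173]]
wrench [[0.339, 0.346, 0.359, 0.371, 0.382], [-0.299, -0.281, -0.2, -0.135, -0.025], [0.008, 0.008, 0.009, 0.012, 1.125]]
mug [[0.436, 0.442, 0.472, 0.506, 0.512], [0.381, 0.384, 0.436, 0.458, 0.481], [0.008, 0.018, 0.059, 0.09, 0.094]]
collar [[0.351, 0.357, 0.379, 0.401, 0.407], [0.149, 0.171, 0.195, 0.217, 0.224], [0.01, 0.021, 0.025, 0.028, 0.129]]
```

{"name": "send_rows", "arguments": {
  "steps": "-1 0.025 -0.015 0.02 0 0 0.027; -1 0.03 -0.016 0.01 0 0 0.027; -1 0.03 -0.016 0.01 0 0 0.027; -1 0.03 -0.016 0.01 0 0 0.027; -1 0.03 -0.016 0.01 0 0 0.027"
}}

```text
clock: 0.52
eef_pos: [0.3423, 0.3797, 0.2914]
tool_rot: [0.133, 0.991, -0.0, -0.0]
ft_force: [-0.9, 0.8, 0.7]
grip_width: 0.0257
grasp_force: 0.0
```

{"name": "send_rows", "arguments": {
  "steps": "-1 0.03 -0.016 0 0 0 0.027; -1 0.03 -0.016 0 0 0 0.027; -1 0.03 -0.016 0 0 0 0.027; -1 0.03 -0.016 0 0 0 0.027; -1 0.03 -0.016 0 0 0 0.027"
}}

```text
clock: 0.93
eef_pos: [0.4926, 0.2996, 0.2908]
tool_rot: [0.066, 0.998, -0.0, -0.0]
ft_force: [0.3, 0.4, 1.2]
grip_width: 0.0001
grasp_force: 0.0
```

{"name": "send_rows", "arguments": {
  "steps": "-1 0.03 -0.016 0 0 0 0.027; -1 0.03 -0.016 0 0 0 0.027; -1 0.03 -0.016 0 0 0 0.027; -1 0.03 -0.016 0 0 0 0.027; -1 0.03 -0.016 0 0 0 0.027"
}}

```text
clock: 1.35
eef_pos: [0.6425, 0.2197, 0.2906]
tool_rot: [-0.001, 1.0, -0.0, -0.001]
ft_force: [-0.2, 0.8, 0.4]
grip_width: 0.0
grasp_force: 0.0
```

{"name": "send_rows", "arguments": {
  "steps": "-1 0.012 0 -0.01 0 0 0; -1 0 0 -0.02 0 0 0; -1 0 0 -0.02 0 0 0; -1 0 0 -0.02 0 0 0; -1 0 0 -0.015 0 0 0"
}}

```text
clock: 1.77
eef_pos: [0.6527, 0.2202, 0.2031]
tool_rot: [-0.0, 1.0, -0.001, -0.002]
ft_force: [-0.1, -0.5, 0.2]
grip_width: 0.0001
grasp_force: 0.0
```

Run:
```python
from h import *
c=grab("scene"); cv2.imwrite("pics/s1.png",cv2.resize(c["frame"][200:400,200:420,::-1],None,fx=3,fy=2.9)[:600]); print(get_obs()["ft_force"])
```

```text
[-0.28785082 -0.22384207 -2.31366483]
```

View pics/s1.png

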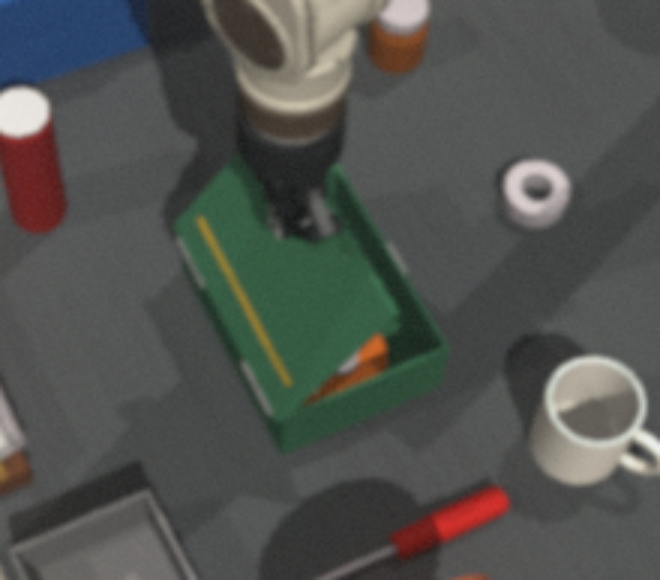

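The picture shows the closed fingers at about (300,220), over the lid's outer face and clear of the box interior. I'll start pushing along the lid's arc.

{"name": "send_rows", "arguments": {
  "steps": "-1 -0.008 0 -0.008 0 0 0; -1 -0.007 0 -0.006 0 0 0; -1 -0.006 0 -0.005 0 0 0; -1 -0.006 0 -0.005 0 0 0; -1 -0.006 0 -0.005 0 0 0"
}}

```text
clock: 2.23
eef_pos: [0.6212, 0.221, 0.1784]
tool_rot: [-0.001, 1.0, 0.0, 0.001]
ft_force: [3.0, -0.4, 2.0]
grip_width: 0.0001
grasp_force: 1.4
```

{"name": "send_rows", "arguments": {
  "steps": "-1 -0.006 0 -0.006 0 0 0; -1 -0.006 0 -0.007 0 0 0; -1 -0.005 0 -0.007 0 0 0; -1 -0.005 0 -0.007 0 0 0; -1 -0.005 0 -0.008 0 0 0"
}}

```text
clock: 2.65
eef_pos: [0.5941, 0.2215, 0.1437]
tool_rot: [-0.001, 1.0, 0.001, 0.001]
ft_force: [-0.3, 1.9, 1.8]
grip_width: 0.0004
grasp_force: 1.3
```

{"name": "send_rows", "arguments": {
  "steps": "-1 -0.003 0 -0.007 0 0 0; -1 -0.003 0 -0.007 0 0 0; -1 -0.002 0 -0.007 0 0 0; -1 -0.001 0 -0.006 0 0 0; -1 0 0 -0.005 0 0 0"
}}

```text
clock: 3.07
eef_pos: [0.5839, 0.2206, 0.1095]
tool_rot: [-0.001, 1.0, -0.0, -0.001]
ft_force: [-0.8, 1.5, 1.6]
grip_width: 0.0002
grasp_force: 1.2
```

{"name": "send_rows", "arguments": {
  "steps": "-1 0 0 -0.004 0 0 0; -1 0 0 -0.004 0 0 0; -1 0 0 -0.003 0 0 0; -1 0 0 -0.003 0 0 0; -1 0 0 -0.003 0 0 0"
}}

```text
clock: 3.48
eef_pos: [0.5845, 0.2206, 0.093]
tool_rot: [-0.001, 1.0, -0.0, -0.0]
ft_force: [-2.1, -0.2, 1.7]
grip_width: 0.0001
grasp_force: 1.1
```

{"name": "send_rows", "arguments": {
  "steps": "-1 0 0 -0.002 0 0 0; -1 0 0 -0.001 0 0 0; -1 0 0 0 0 0 0; -1 0 0 0 0 0 0; -1 0 0 0 0 0 0"
}}

```text
clock: 3.9
eef_pos: [0.5848, 0.2208, 0.0903]
tool_rot: [-0.001, 1.0, 0.0, 0.0]
ft_force: [0.0, 1.1, 0.2]
grip_width: -0.0002
grasp_force: 0.0
```

{"name": "send_rows", "arguments": {
  "steps": "-1 0 0 -0.002 0 0 0; -1 0 0 -0.002 0 0 0; -1 0 0 -0.002 0 0 0; -1 0 0 -0.001 0 0 0; -1 0 0 0 0 0 0"
}}

```text
clock: 4.32
eef_pos: [0.5849, 0.221, 0.0879]
tool_rot: [-0.001, 1.0, 0.001, 0.002]
ft_force: [-7.9, -3.5, 21.0]
grip_width: -0.0001
grasp_force: 10.5
```

{"name": "send_rows", "arguments": {
  "steps": "-1 0 0 0.01 0 0 0; -1 0 0 0.03 0 0 0; -1 0 0 0.04 0 0 0; -1 0 0 0.04 0 0 0; -1 -0.01 -0.02 0.035 0 0 -0.01"
}}

```text
clock: 4.73
eef_pos: [0.5756, 0.2034, 0.2401]
tool_rot: [0.003, 1.0, 0.001, 0.001]
ft_force: [-0.1, -0.6, 0.2]
grip_width: -0.0003
grasp_force: 0.0
```

{"name": "send_rows", "arguments": {
  "steps": "-1 -0.01 -0.036 0 0 0 -0.01; -1 -0.01 -0.036 0 0 0 -0.01; -1 -0.01 -0.036 0 0 0 -0.01; -1 -0.01 -0.036 0 0 0 -0.01; -1 -0.01 -0.036 0 0 0 0"
}}

```text
clock: 5.15
eef_pos: [0.5238, 0.0193, 0.2384]
tool_rot: [0.024, 1.0, -0.0, 0.0]
ft_force: [0.2, -0.7, -0.6]
grip_width: -0.0001
grasp_force: 0.0
```

{"name": "send_rows", "arguments": {
  "steps": "-1 -0.012 -0.036 0 0 0 0; -1 -0.012 -0.036 0 0 0 0; -1 -0.012 -0.036 0 0 0 0; -1 -0.012 -0.036 0 0 0 0; -1 -0.012 -0.036 0 0 0 0"
}}

```text
clock: 5.57
eef_pos: [0.4637, -0.1608, 0.2384]
tool_rot: [0.024, 1.0, -0.0, 0.0]
ft_force: [0.8, -0.4, -0.7]
grip_width: -0.0005
grasp_force: 0.0
```

Run:
```python
from h import *
print(get_obs()["eef_pos"])
for n,b in (("scene",(250,235,355,360)),("top",(130,150,245,235))):
    c=grab(n); W=cloud(c); m=cv2.inRange(cv2.cvtColor(c["frame"],cv2.COLOR_RGB2HSV),(55,80,20),(90,255,255))>0
    x0,y0,x1,y1=b; mm=np.zeros_like(m); mm[y0:y1,x0:x1]=1; P=W[m&mm]; P=P[P[:,2]>.075]
    A=np.c_[P[:,:2],np.ones(len(P))]; print(n,np.linalg.lstsq(A,P[:,2],rcond=None)[0].round(3),np.percentile(P[:,2],[2,50,98]).round(3))
    if n=="top": cv2.imwrite("pics/t2.png",c["frame"][...,::-1])
```

```text
[ 0.46372384 -0.16083191  0.23842171]
scene [ 0.604  0.497 -0.398] [0.082 0.087 0.092]
top [-0.482 -0.267  0.448] [0.084 0.088 0.092]
```

View pics/t2.png

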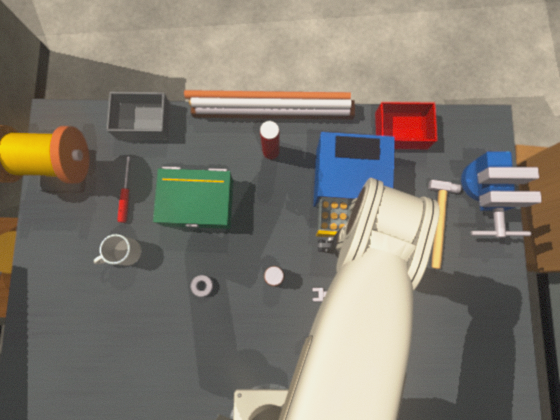

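The lid is flat and shut: its top is at about 88 mm, and it shows as a flat green rectangle at (193,196). The loose things haven't moved. Next I'll line up in front of the drawer.

{"name": "send_rows", "arguments": {
  "steps": "-1 -0.007 -0.03 0 0 0 -0.01; -1 -0.004 -0.03 -0.02 0 0 0; -1 0 0 -0.035 0 0 0; -1 0 0 -0.035 0 0 0; -1 0 0 -0.034 0 0 0"
}}

```text
clock: 6.08
eef_pos: [0.4539, -0.2195, 0.1132]
tool_rot: [0.03, 1.0, -0.0, 0.001]
ft_force: [0.9, -0.3, -0.4]
grip_width: 0.0001
grasp_force: 0.0
```

{"name": "send_rows", "arguments": {
  "steps": "-1 0.01 0 0 0 0 0; -1 0.01 -0.001 0 0 0 0; -1 0.01 0 0 0 0 0; -1 0.006 0 0 0 0 0; -1 0.006 -0.001 0 0 0 0"
}}

```text
clock: 6.5
eef_pos: [0.498, -0.2212, 0.1161]
tool_rot: [0.029, 1.0, -0.001, 0.002]
ft_force: [-0.1, -0.2, 1.0]
grip_width: 0.0001
grasp_force: 0.0
```

{"name": "send_rows", "arguments": {
  "steps": "-1 0.004 0 0 0 0 0; -1 0.005 0 0 0 0 0; -1 0.006 0 0 0 0 0; -1 0.007 -0.001 0 0 0 0; -1 0.007 0 0 0 0 0"
}}

```text
clock: 6.92
eef_pos: [0.5247, -0.2223, 0.1144]
tool_rot: [0.03, 1.0, 0.0, -0.0]
ft_force: [-2.5, -1.0, 1.4]
grip_width: -0.0001
grasp_force: 1.2
```

{"name": "send_rows", "arguments": {
  "steps": "-1 0.007 -0.001 0 0 0 0; -1 0.007 0 0 0 0 0; -1 0.007 0 0 0 0 0; -1 0.007 -0.001 0 0 0 0; -1 0.007 0 0 0 0 0"
}}

```text
clock: 7.33
eef_pos: [0.5601, -0.2244, 0.1142]
tool_rot: [0.029, 1.0, -0.0, -0.0]
ft_force: [-2.2, -2.1, 0.1]
grip_width: 0.0001
grasp_force: 1.2
```

{"name": "send_rows", "arguments": {
  "steps": "-1 0.005 -0.001 0 0 0 0; -1 0.004 0 0 0 0 0; -1 0.004 0 0 0 0 0; -1 0.004 0 0 0 0 0; -1 0.003 0 0 0 0 0"
}}

```text
clock: 7.75
eef_pos: [0.5797, -0.2255, 0.1141]
tool_rot: [0.03, 1.0, -0.0, -0.0]
ft_force: [-2.3, -0.5, -0.5]
grip_width: -0.0001
grasp_force: 1.1
```

{"name": "send_rows", "arguments": {
  "steps": "-1 0.003 0 0 0 0 0; -1 0.002 0 0 0 0 0; -1 0.002 0 0 0 0 0; -1 0.002 0 0 0 0 0; -1 0.001 0 0 0 0 0"
}}

```text
clock: 8.17
eef_pos: [0.5897, -0.2252, 0.1143]
tool_rot: [0.029, 1.0, 0.0, 0.0]
ft_force: [-1.7, -1.2, -0.2]
grip_width: -0.0002
grasp_force: 1.0
```

{"name": "send_rows", "arguments": {
  "steps": "-1 0.002 0 0 0 0 0; -1 0.002 0 0 0 0 0; -1 0.002 0 0 0 0 0; -1 0.001 0 0 0 0 0; -1 0.001 0 0 0 0 0"
}}

```text
clock: 8.58
eef_pos: [0.5977, -0.2252, 0.1144]
tool_rot: [0.029, 1.0, -0.0, 0.0]
ft_force: [-1.6, -1.4, 0.0]
grip_width: -0.0
grasp_force: 1.0
```

{"name": "send_rows", "arguments": {
  "steps": "-1 0.002 0 0 0 0 0; -1 0.002 0 0 0 0 0; -1 0.001 0 0 0 0 0; -1 0.001 0 0 0 0 0; -1 0.001 0 0 0 0 0"
}}

```text
clock: 9.0
eef_pos: [0.5981, -0.2252, 0.1144]
tool_rot: [0.03, 1.0, 0.0, -0.006]
ft_force: [-20.9, -0.7, 11.4]
grip_width: 0.0002
grasp_force: 10.7
```

Force has risen to about 21 N with no further travel, so the drawer is at its stop. I'll back off and check.

{"name": "send_rows", "arguments": {
  "steps": "-1 -0.01 0 0 0 0 0; -1 -0.025 0 0 0 0 0; -1 -0.035 0 0 0 0 0; -1 -0.035 0 0 0 0 0; -1 -0.03 0 0.03 0 0 0"
}}

```text
clock: 9.42
eef_pos: [0.4648, -0.2226, 0.1387]
tool_rot: [0.029, 1.0, 0.003, -0.005]
ft_force: [-0.5, 0.6, -0.2]
grip_width: 0.0002
grasp_force: 0.0
```

{"name": "send_rows", "arguments": {
  "steps": "-1 -0.02 0.03 0.02 0 0 0; -1 -0.01 0.035 0.015 0 0 0; -1 0 0.035 0.01 0 0 0; -1 0 0.035 0.01 0 0 0; -1 0 0 0 0 0 0"
}}

```text
clock: 9.83
eef_pos: [0.4417, -0.0854, 0.2019]
tool_rot: [0.026, 1.0, 0.001, 0.003]
ft_force: [0.5, -1.7, -1.3]
grip_width: 0.0001
grasp_force: 0.0
```

Run:
```python
from h import *
c=grab("scene"); t=grab("top")
cv2.imwrite("pics/f.png",np.vstack([c["frame"][100:380,100:460],t["frame"][100:380,80:440]])[...,::-1])
W=cloud(c); m=cv2.inRange(cv2.cvtColor(c["frame"],cv2.COLOR_RGB2HSV),(20,120,90),(35,255,255))>0
P=W[m]; P=P[(abs(P[:,0]-.6)<.05)&(abs(P[:,1]+.22)<.12)&(P[:,2]>.06)]; print(len(P),np.percentile(P,[2,50,98],axis=0).round(3))
```

```text
Traceback (most recent call last):
IndexError: index -1 is out of bounds for axis 0 with size 0
```

View pics/f.png

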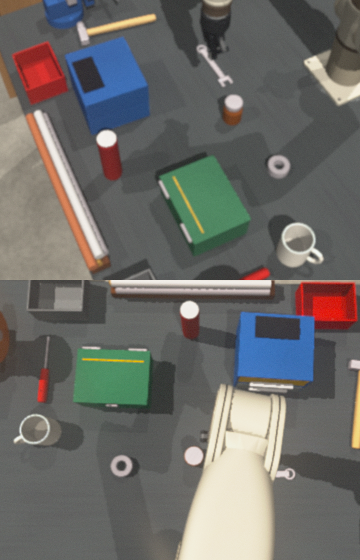

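Both are closed. In the lower (top-view) half of the picture the drawer front sits flush at about (275,385), and the lid is flat at (113,375). The jar, wrench, collar, mug and can are where they were.

```bash
python3 -c "
from workcell import *
print(job_done())"
```

```text
the job is handed in; nothing more can be done
None
```

The yellow-fronted drawer is fully home and the green lid is flat and shut, each pushed gently to its stop from outside (about 21 N against each stop). The loose things are where they were, and the job was handed in at about 10 s, with no verdict returned.

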